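# U-bolt over the air pipe and home in its loose saddle

## Task

The clamp nearer the free, capped end of the steel air pipe still lacks its U-bolt. Take the wider of the two U-bolts off the retort stand's rod, bring it down astride the pipe so that both legs go through the two rubber-lined holes of the loose saddle block (feel for them), then let go and press the crown gently down until it sits fully home on the pipe, upright and square across it. Leave the narrow U-bolt and the other things on the bench where they are.

Things in the scene. Friction and masses are not known exactly. Their poses are not given: they have to be found in the camera images.
- u_bolt: Wide steel U-bolt, 75 g: 8 mm bar, 40 mm inside, 56 mm over the legs, half-round crown. Origin: inner side of the crown at its apex; the crown's top is 8 mm above. z up; legs along -z at x = +-24 mm, straight from z = -20 to rounded tips at z = -75 mm. y square to the U. Starts hanging loose, legs down, at one of two places on the stand's rod. A half turn about z gives the same shape.
- narrow_u_bolt: The narrow U-bolt, same bar and frame: 26 mm inside, 42 mm over the legs, tips at z = -62 mm. It hangs at the other place on the rod and is too narrow for the pipe. Not to be moved.
- retort_stand: Fixed stand. Origin on the bench below the middle of the two hanging places (y = about +55 and -55 mm on the rod). Level rod, 12 mm thick, along y, top 140 mm above the bench, from the upright at y = -150 mm (12 mm thick, 180 mm tall) to a rubber end at y = +112 mm. Foot 130 x 210 x 12 mm, y = -190 to +20 mm.
- air_skid: Fixed skid. Origin on the bench under the axis of its steel pipe; z up, y along the pipe, x across. Pipe 34 mm thick, axis 81 mm high, from a capped end at y = -126 mm to a filter-regulator at y = +275 mm (up to 145 mm tall). At y = 150 mm an equal clamp has its U-bolt fitted already; the clamp to fit is at y = 0. Fingers that grip the legs low meet the saddle block before the U-bolt is home.
- saddle_mid (a point): Point of the skid, below the pipe, in the plane of the saddle block's top (67 mm up) at mid travel; axes as the skid. The aluminium block (80 mm in x, 70 in y, 22 thick, open below) is loose on slotted feet: its middle stands anywhere from y = -15 to +15 mm from here, untracked, and slides in y only, if pushed with over 8 N. Two upright through holes, 10.5 mm wide, at its middle, x = +-24 mm.
- pipe_top (a point): Point on top of the fixed pipe above saddle_mid, 98 mm above the bench; axes as the skid. Home, the U-bolt's origin is at this height (crown on the pipe, tips 22 mm out below the block). Rubber bushes in the holes grip the legs from about 9 mm below the block's top on: pushing both legs down takes about 5 to 10 N, so the U-bolt does not fall home by its weight.
- slide_box: Bystander: closed cream slide box, 100 x 76 x 34 mm. Origin under its centre.
- objective: Bystander: microscope objective standing on end, 28 mm wide, 50 mm tall. Origin under its centre.
- oil_bottle: Bystander: small amber bottle with black cap, 38 mm wide, 75 mm tall. Origin under its centre.
Mind the look-alikes: they are no part of the job. What is shaped like the u_bolt but orange or purple is not meant.

How it is judged:
On the way, in this order (a step that is already met when the one before it is completed fails the run):
1. the wide U-bolt has been carried off the rod (horizontal distance between u_bolt and retort_stand above 0.13 m), for 0.1 s.
2. both legs are in the saddle's holes, at least 8 mm deep, astride the pipe (x of u_bolt in the frame of air_skid between -0.006 and 0.006 m and y of u_bolt in the frame of air_skid between -0.02 and 0.02 m and z of u_bolt in the frame of air_skid below 0.134 m and angle between u_bolt's own z axis and vertical below 0.35 rad), for 0.1 s.
At the end, for the whole second after the job is handed in: The wide U-bolt sits in the loose saddle, within 4 mm of the pipe's middle line and within 18 mm of mid travel along the pipe, its crown no more than 2.5 mm off the pipe, within 0.1 rad of upright and 0.12 rad of square to the pipe, at rest (x of u_bolt in the frame of air_skid between -0.004 and 0.004 m and y of u_bolt in the frame of air_skid between -0.018 and 0.018 m and z of u_bolt in the frame of air_skid below 0.1005 m and angle between u_bolt's own z axis and vertical below 0.1 rad and angle between the y axis of u_bolt and the y axis of air_skid, either way round below 0.12 rad and linear speed of u_bolt below 0.02 m/s); the robot touches nothing.
It fails at once if the U-bolt is rammed or forced against the skid (over 70 N) (contact force between u_bolt and air_skid above 70 N).
It fails at once if the narrow U-bolt is moved more than 30 mm (distance of narrow_u_bolt from where it was at the start of the episode above 0.03 m).
It fails at once if the slide box is moved more than 30 mm (distance of slide_box from where it was at the start of the episode above 0.03 m).
It fails at once if the objective is moved more than 30 mm or tipped (distance of objective from where it was at the start of the episode above 0.03 m or angle between objective's own z axis and vertical above 0.5 rad).
It fails at once if the bottle is moved more than 30 mm or tipped (distance of oil_bottle from where it was at the start of the episode above 0.03 m or angle between oil_bottle's own z axis and vertical above 0.5 rad).
It also fails if it takes over 72 s, if anything falls off the work surface, if the arm or the gripper's body presses on something with over 40 N, if the wrist force passes 120 N, or if a joint passes its speed limit or range.

## Robot

A 6-joint arm with a two-finger parallel gripper is mounted at the origin on the work surface. World frame = base frame: x ahead of the robot, y to its left, z up, the work surface at z = 0. Lengths are in m, angles in rad, forces in N, time in s.
With the tool pointing down it reaches from about 0.4 to 0.825 m from the base axis. Payload 7 kg.
Tool frame: the origin (TCP) lies at the centre of the arm's flange, where the gripper is bolted on; the fingertips stand 178 mm ahead of it and the grasp point (between the pads) lies 159 mm ahead of it; z points along the fingers, y is the direction in which the jaws open and shut (so a half turn about z gives the same grasp; the last joint's range is limited). The gripper opens to 88 mm and grips with 3 to 60 N. Pads are 19 mm wide; open, the fingers measure 130 mm over their backs; the gripper's body (78 mm by 193 mm) begins 47 mm behind the grasp point.
Start: joints at [-1.057, 0.359, 0.012, 0, -1.224, -0.288], TCP at [0.151, -0.658, 0.405] pointing down, gripper open.
Joint ranges: [-3.07, 3.07], [-1.43, 2.12], [-1.02, 1.25], [-3.03, 1.67], [-3.05, -0], [-3.03, 3.03]. Speed limits (rad/s): [2.39, 2.39, 3.01, 3.14, 3.14, 3.14].

## Interface

Orientations are given as [roll, pitch, yaw] about the fixed x, y, z axes, in that order (R = Rz(yaw) Ry(pitch) Rx(roll)).
In Python, from station import * gives the robot as it stands.
- The arm moves only by the tool send_rows, never from a script. Its argument "motion" is a list of rows, each an object with "offset": the shift along the tool's x, y, z in cm, a list of three; "turn": the turn about the tool's z in degrees. In form: [{"offset": [x, y, z], "turn": turn}, ...]. A call has 1 to 8 rows; each row is the pose to reach, as a shift and turn from the pose commanded when the call began, along the tool's axes at that moment; what a row does not reach only later rows make up. A row lasts 1/10 s, in which the tool goes at most 50 mm and 8.59 degrees, less where a joint would pass 70% of its speed; a pose out of reach is approached as far as the arm can. A call with a gripper value outside its range is refused whole. "hand" is the opening, from -1 (shut) to 1 (fully open), set as the call begins (left out, the last holds). The fingers move at their own pace and stop on an object; "squeeze" is the grip in N (left out, the last holds). Time passes only in rows, so rows that repeat a pose let the fingers close. It gives the time, the measured TCP pose, the force and the opening at its end, in the units of the state.
- get_state(): the state, without advancing time (a new reading comes with each control period).
- grab_frame(name): name is "scene" or "top" or "wrist"; returns a dict with "frame" (384x512x3 uint8, blue, green, red), "range_z" (384x512 float32, m along the optical axis (not along the pixel's ray), 0 where there is no reading), "vertical_fov" (degrees; the focal length in pixels is half the picture's height over the tangent of half this angle, whatever the lens; pixels are square), "cx", "cy" (the principal point, pixels), "cam_to_world" (4x4, takes a point from camera to world coordinates). Camera axes: x right, y up, looking along -z (the intrinsics and any distortion apply to the point x, -y, -z); pixel columns grow to the right and rows downward; lengths in m; the calibration is good to about 2 mm. A picture is of the moment at which its call begins.
- job_done(): hands the job in, once; it reports no verdict.
The state is a dict: "t": time; "q": joint angles; "qd": joint speeds; "joint_efforts": joint torques, N m; "eef_pos": TCP position; "ee_rot": TCP orientation; "force": force on the tool from outside, world axes, zero at the start; "moment": the same for the moment, N m; "width": finger opening in m.
Only numpy, scipy, OpenCV 4.12 (cv2) and the standard library are available. Lean on these libraries where they do the work, as an engineer would, in place of code of your own. Each camera call takes 0.05 s, during which the arm holds its last target. There are 200 camera calls.

## Working session

There is one attempt and no reset: what is moved stays moved. The work goes in short steps, Python scripts to look and compute and a tool call to move; the robot and the scene stay as the last step left them, time stands still between calls to the robot, and variables do not carry over. Pictures are saved under pics/ and viewed, about 8 in all and at most 12, crops included, and the job is handed in when it is done.

Besides the shell and the picture viewer there is one more tool, called after "Call:" as name([rows], argument=value, ...), one row to a line, values as JSON. send_rows: Moves the arm, as the interface text tells. Its arguments: {"type":"object","properties":{"motion":{"type":"array"},"hand":{"type":"number"},"squeeze":{"type":"number"}},"required":["motion"]}

```bash
mkdir -p pics; ls
cat > h.py <<'E'
from station import *
import numpy as np, cv2
def cam(n,save=None):
    f=grab_frame(n)
    f['f']=192/np.tan(np.radians(f['vertical_fov'])/2)
    if save: cv2.imwrite('pics/'+save+'.png',f['frame'])
    np.save('/tmp/%s.npy'%(save or n),f,allow_pickle=True)
    return f
def cloud(f):
    v,u=np.mgrid[0:384,0:512]; d=f['range_z']
    P=np.stack([(u-f['cx'])/f['f']*d,-(v-f['cy'])/f['f']*d,-d,np.ones_like(d)],-1)
    P=(P@np.array(f['cam_to_world']).T)[...,:3]; P[d==0]=np.nan
    return P
def ray(f,u,v,z):
    T=np.array(f['cam_to_world']); d=T[:3,:3]@np.array([(u-f['cx'])/f['f'],-(v-f['cy'])/f['f'],-1]); o=T[:3,3]
    return o+d*(z-o[2])/d[2]
E
python3 - <<'E'
from h import *
a=cam('scene','s0');b=cam('top','t0')
for n,f in (('s',a),('t',b)): print({k:f[k] for k in f if k not in('frame','range_z')})
im=np.hstack([a['frame'],b['frame']]);cv2.imwrite('pics/v0.png',cv2.resize(im,(800,300)))
print(get_state())
E
```

```text
pics
{'vertical_fov': 46.082678126074256, 'cx': 248.45821353180452, 'cy': 186.50080444864957, 'cam_to_world': array([[ 0.75352209, -0.39713383,  0.52391716,  1.01979369],
       [ 0.65731625,  0.46944464, -0.58953971, -0.56557557],
       [-0.01182394,  0.78861046,  0.61477942,  0.62631846],
       [ 0.        ,  0.        ,  0.        ,  1.        ]]), 'f': np.float64(451.4178263027027)}
{'vertical_fov': 42.19009957422239, 'cx': 257.70794468678696, 'cy': 193.7289239970432, 'cam_to_world': array([[ 0.02794119,  0.99722408, -0.06901757,  0.52404691],
       [-0.99959503,  0.02824654,  0.00345204, -0.05511375],
       [ 0.00539196,  0.06889316,  0.99760947,  1.06676034],
       [ 0.        ,  0.        ,  0.        ,  1.        ]]), 'f': np.float64(497.7076575327351)}
{'t': 0.1, 'q': array([-1.05688196e+00,  3.59306697e-01,  1.11598352e-02, -2.76260776e-04,
       -1.22411666e+00, -2.88119180e-01]), 'qd': array([-0.00029602, -0.00138737,  0.00177139,  0.00137181,  0.00072673,
        0.00019177]), 'joint_efforts': array([-2.96135586e-03, -5.84165668e+01,  2.93752956e+01,  7.01543793e+00,
        1.02065282e-02, -5.99371629e-05]), 'eef_pos': array([ 0.15108578, -0.65769804,  0.40383162]), 'ee_rot': array([ 3.14011213e+00, -1.67923388e-04, -2.91589140e+00]), 'force': array([ 0.3247141 , -0.39398325, -0.44838689]), 'moment': array([-0.00178858,  0.00049442, -0.06187095]), 'width': 0.0877012825811716}
```

Run:
```python
import cv2
a=cv2.imread('pics/s0.png');b=cv2.imread('pics/t0.png')
cv2.imwrite('pics/s0b.png',cv2.resize(a,(768,576),interpolation=3));cv2.imwrite('pics/t0b.png',cv2.resize(b,(768,576),interpolation=3))
```

```text
(no output)
```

View pics/s0b.png

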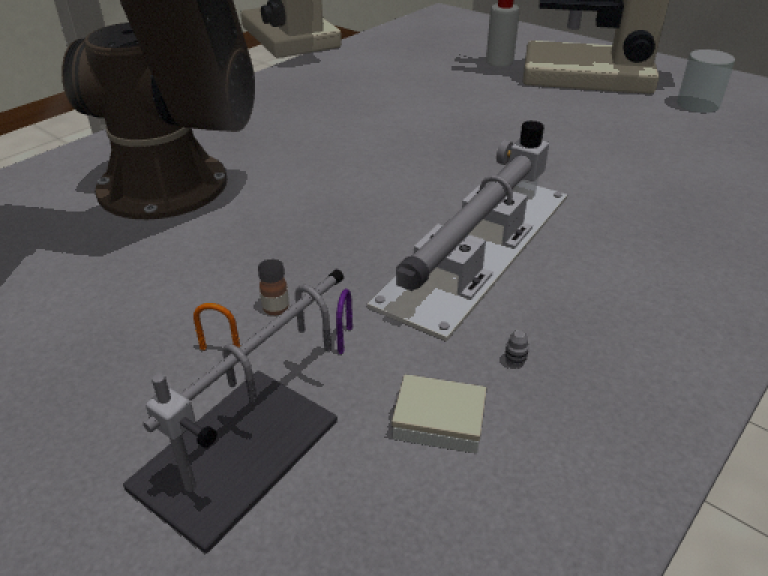

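View pics/t0b.png

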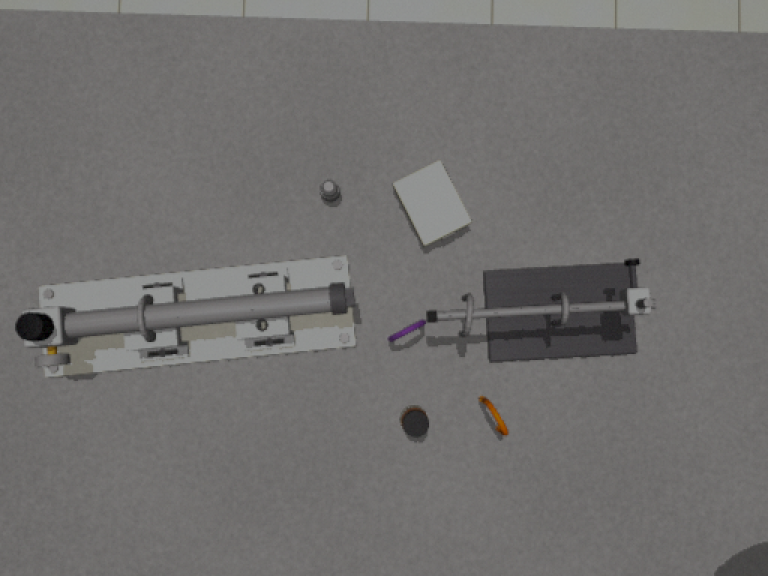

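Candidates (scene view, 768 px wide): the large grey U on the rod (312,315), the small grey U on the rod (240,372), the orange U (215,325), the purple U (345,320) and the U already fitted to the skid (498,195). I choose the large grey one near the rod's rubber end. In the top view it is at (469,315), and the saddle holes show at (258,289) and (262,325). Next I'll check the choice in a crop and measure.

Run:
```python
from h import *
a=np.load('/tmp/s0.npy',allow_pickle=True).item();b=np.load('/tmp/t0.npy',allow_pickle=True).item()
P=cloud(b);S=cloud(a)
def line(pts):
    c=np.median(pts[:,:2],0);vx,vy,x,y=cv2.fitLine(pts[:,:2].astype(np.float32),cv2.DIST_HUBER,0,.01,.01).ravel();return x,y,np.arctan2(vy,vx)
# pipe: top view, region, z>.085
R=P[180:240,45:225].reshape(-1,3);R=R[(R[:,2]>.088)&(R[:,2]<.104)];print('pipe n',len(R),line(R),R[:,2].max())
for lo in (.09,.094):
    q=R[R[:,2]>lo];print(lo,line(q))
R=P[195:220,285:410].reshape(-1,3);R=R[(R[:,2]>.125)&(R[:,2]<.147)];print('rod',len(R),line(R),np.median(R[:,2]))
# crowns, top view
for u0,u1 in ((300,325),(365,385)):
    Q=P[185:230,u0:u1];m=Q[...,2]>.1
    q=Q[Q[...,2]>.146];print('crown',len(q),q.mean(0),q.max(0)) if len(q) else print('none')
    m2=(Q[...,2]>.08);q=Q[m2];print(' all',q.min(0),q.max(0))
for (u,v) in ((258,289),(262,325)): print('hole',ray(b,u/1.5,v/1.5,.067))
for (u,v) in ((462,298),(469,333),(563,292),(566,325)): print('U ends',ray(b,u/1.5,v/1.5,.146))
for (u,v) in ((330,188),(438,205),(415,420)): print('obj',P[int(v/1.5),int(u/1.5)])
c1=cv2.resize(a['frame'][175:285,120:245],None,fx=4,fy=4,interpolation=2)
c2=cv2.resize(b['frame'][180:235,155:200],None,fx=8,fy=8,interpolation=2)
h=max(c1.shape[0],c2.shape[0]);v=np.zeros((h,c1.shape[1]+c2.shape[1],3),np.uint8)
v[:c1.shape[0],:c1.shape[1]]=c1;v[:c2.shape[0],c1.shape[1]:]=c2;s=min(1,800/v.shape[1]);cv2.imwrite('pics/c1.png',cv2.resize(v,None,fx=s,fy=s));print(s)
```

```text
pipe n 2815 (np.float32(0.5580398), np.float32(0.18070689), np.float32(-1.440592)) 0.10389245226063404
0.09 (np.float32(0.5601047), np.float32(0.1645815), np.float32(-1.4406416))
0.094 (np.float32(0.5585591), np.float32(0.17911921), np.float32(-1.4397821))
rod 928 (np.float32(0.5683833), np.float32(-0.22309624), np.float32(-1.4878008)) 0.13844688202889605
crown 20 [ 0.56299181 -0.16064369  0.14709234] [ 0.57155993 -0.15764703  0.14868613]
 all [ 0.53485355 -0.18357561  0.08100362] [ 0.58998863 -0.13787488  0.14868613]
crown 17 [ 0.57284388 -0.27845368  0.14770929] [ 0.5803786  -0.27562934  0.14975238]
 all [ 0.55201218 -0.29591547  0.08042454] [ 0.59374286 -0.25884064  0.14975238]
hole [0.59047222 0.11386161 0.067     ]
hole [0.54240839 0.10660117 0.067     ]
U ends [ 0.58121447 -0.15177068  0.146     ]
U ends [ 0.53826688 -0.1613037   0.146     ]
U ends [ 0.59218663 -0.27664348  0.146     ]
U ends [ 0.55147609 -0.28082395  0.146     ]
obj [0.73451189 0.02324797 0.04996099]
obj [nan nan nan]
obj [ 0.42301125 -0.09942105  0.07483863]
0.9302325581395349
```

View pics/c1.png

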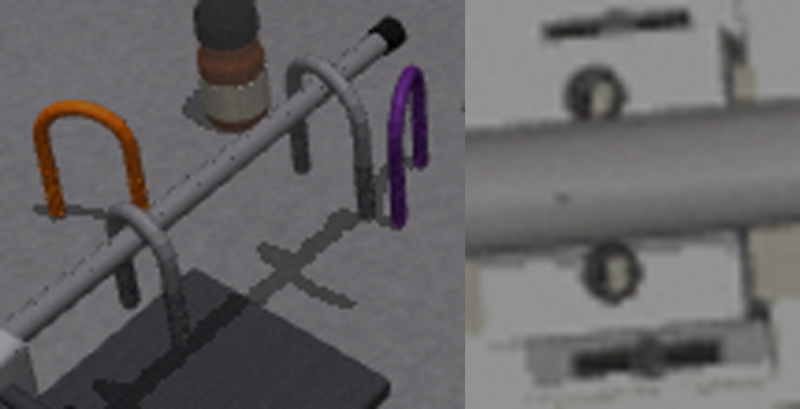

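The crop settles it. The far grey U, by the rubber end (crop ~(330,70)), has the longer legs and is the wide one. The nearer one (~(130,215)) is the narrow one. Both saddle holes are visible, at crop (595,95) and (610,270). I'll now move above the wide U-bolt with the jaws across it.

Call:
send_rows([
  {"offset": [-51, 39.7, 0], "turn": -89},
  {"offset": [-51, 39.7, 0], "turn": -89},
  {"offset": [-51, 39.7, 0], "turn": -89},
  {"offset": [-51, 39.7, 0], "turn": -89},
  {"offset": [-51, 39.7, 0], "turn": -89},
  {"offset": [-51, 39.7, 0], "turn": -89},
  {"offset": [-51, 39.7, 0], "turn": -89},
  {"offset": [-51, 39.7, 0], "turn": -89},
], hand=1, squeeze=30)

```text
t: 0.9
eef_pos: [0.4045, -0.3458, 0.4046]
ee_rot: [3.142, 0.0, -1.71]
force: [1.3, -1.1, 0.3]
width: 0.0878
```

```bash
cat > rel.py <<'E'
import sys
from h import *
# relative move to world x y z yaw(of tool y axis, deg)
def rel(x,y,z,phi):
    s=get_state();yaw=s['ee_rot'][2];p=s['eef_pos']
    X=np.array([np.cos(yaw),np.sin(yaw)]);Y=np.array([np.sin(yaw),-np.cos(yaw)]);d=np.array([x,y])-p[:2]
    t=np.degrees(yaw-np.pi/2)-phi; t=(t+90)%180-90
    print('p',p.round(4),'rot',s['ee_rot'].round(4),'phi %.1f'%(np.degrees(yaw-np.pi/2)%360),'t',s['t'],'w',s['width'],'F',s['force'].round(1),'q6 %.2f'%s['q'][5])
    print('offset cm',(np.array([X@d,Y@d,p[2]-z])*100).round(2),'turn %.1f'%t)
if __name__=='__main__': rel(*map(float,sys.argv[1:5]))
E
python3 rel.py .56 -.157 .404 192
```

```text
p [ 0.4045 -0.3458  0.4046] rot [ 3.1416e+00  1.0000e-04 -1.7096e+00] phi 172.0 t 0.9 w 0.08779446093461038 F [ 1.3 -1.1  0.3] q6 0.20
offset cm [-20.85 -12.79   0.06] turn -20.0
```

Call:
send_rows([
  {"offset": [-20.85, -12.8, 0], "turn": -20},
  {"offset": [-20.85, -12.8, 0], "turn": -20},
  {"offset": [-20.85, -12.8, 0], "turn": -20},
  {"offset": [-20.85, -12.8, 0], "turn": -20},
  {"offset": [-20.85, -12.8, 0], "turn": -20},
  {"offset": [-20.85, -12.8, 0], "turn": -20},
  {"offset": [-20.85, -12.8, 0], "turn": -20},
  {"offset": [-20.85, -12.8, 0], "turn": -20},
])

```text
t: 1.7
eef_pos: [0.56, -0.1602, 0.4043]
ee_rot: [3.141, 0.0, -1.367]
force: [-0.3, -0.0, 0.8]
width: 0.0878
```

Run:
```python
from h import *
f=cam('wrist','w1');P=cloud(f)
print(np.array(f['cam_to_world']).round(3),f['f'],get_state()['eef_pos'],get_state()['t'])
m=(P[...,2]>.07)&(P[...,2]<.155)&(P[...,1]>-.2)&(P[...,1]<-.125)&(P[...,0]>.51)&(P[...,0]<.61)
Q=P[m];print(len(Q))
rod=np.array([.5684,-.2231]);n=np.array([np.cos(.083),np.sin(.083)])
off=(Q[:,:2]-rod)@n
for nm,k in (('crown',Q[:,2]>.1435),('R',(off>.012)),('L',(off<-.012))):
    q=Q[k];print(nm,len(q),q.mean(0).round(4) if len(q) else '',q.min(0).round(4),q.max(0).round(4))
q=Q[(abs(off)>.01)|(Q[:,2]>.1435)];print(cv2.minAreaRect(q[:,:2].astype(np.float32)), cv2.fitLine(q[:,:2].astype(np.float32),cv2.DIST_HUBER,0,.01,.01).ravel())
cv2.imwrite('pics/w1b.png',cv2.resize(f['frame'],(640,480)))
```

```text
[[-0.979  0.192  0.064  0.577]
 [-0.202 -0.931 -0.303 -0.242]
 [ 0.001 -0.31   0.951  0.384]
 [ 0.     0.     0.     1.   ]] 331.45160385682647 [ 0.55984688 -0.16057982  0.40454126] 1.75
2208
crown 305 [ 0.565  -0.1639  0.1456] [ 0.5496 -0.1677  0.1435] [ 0.5798 -0.1592  0.1484]
R 357 [ 0.5853 -0.1667  0.1219] [ 0.5756 -0.1693  0.0709] [ 0.5929 -0.1605  0.1461]
L 302 [ 0.5436 -0.1641  0.1171] [ 0.5368 -0.1664  0.0706] [ 0.5513 -0.1587  0.1441]
((0.5648759007453918, -0.16363878548145294), (0.00817862804979086, 0.05613827332854271), 86.38148498535156) [ 0.9984981  -0.05478617  0.56997806 -0.1657303 ]
```

View pics/w1b.png

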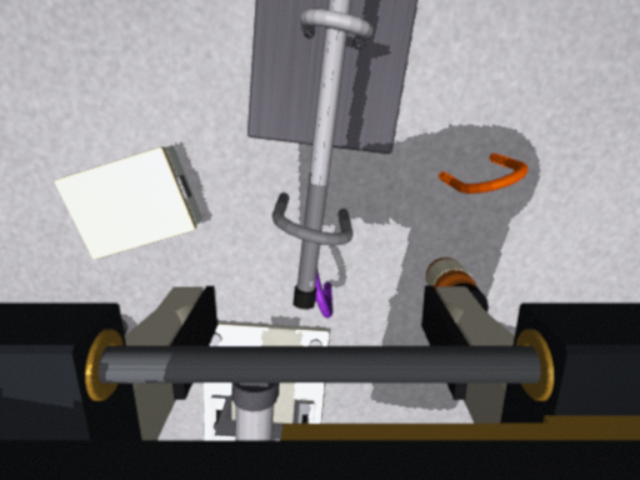

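The picture shows the wide U-bolt at (315,220), with the narrow one at (337,22) well away. The yaw from this cloud (-3.5°) disagrees with the top view (+12°), so I'll cross-check once.

Run:
```python
from h import *
rod=np.array([.5684,-.2231]);n=np.array([np.cos(.083),np.sin(.083)])
T0=np.load('/tmp/t0.npy',allow_pickle=True).item();W=np.load('/tmp/w1.npy',allow_pickle=True).item();T1=cam('top','t1');S1=cam('scene','s1')
S0=np.load('/tmp/s0.npy',allow_pickle=True).item()
for nm,f in (('t0',T0),('t1',T1),('s0',S0),('s1',S1),('w',W)):
    P=cloud(f)
    m=(P[...,2]>.07)&(P[...,2]<.16)&(P[...,1]>-.19)&(P[...,1]<-.13)&(P[...,0]>.53)&(P[...,0]<.605)
    Q=P[m]; 
    if len(Q)<20: print(nm,len(Q));continue
    off=(Q[:,:2]-rod)@n
    R=Q[(off>.013)];L=Q[(off<-.013)]
    print(nm,len(R),np.median(R,0).round(4) if len(R) else '',len(L),np.median(L,0).round(4) if len(L) else '')
    for zl in (.07,.09,.11,.13):
        r=R[(R[:,2]>zl)&(R[:,2]<zl+.02)];l=L[(L[:,2]>zl)&(L[:,2]<zl+.02)]
        print('   ',zl,len(r),np.median(r,0).round(4) if len(r) else '',len(l),np.median(l,0).round(4) if len(l) else '')
c=[cv2.resize(T1['frame'][185:235,285:345],(480,400),interpolation=2),cv2.resize(W['frame'][130:255,200:300],(320,400),interpolation=2)]
cv2.imwrite('pics/c2.png',np.hstack(c))
```

```text
t0 41 [ 0.5836 -0.1601  0.1309] 46 [ 0.542  -0.1576  0.1342]
    0.07 7 [ 0.5845 -0.1584  0.081 ] 6 [ 0.5389 -0.1551  0.0854]
    0.09 5 [ 0.5853 -0.1585  0.1005] 6 [ 0.5377 -0.1563  0.1017]
    0.11 5 [ 0.5879 -0.1591  0.122 ] 6 [ 0.5374 -0.1567  0.1256]
    0.13 24 [ 0.5823 -0.1611  0.1381] 28 [ 0.544  -0.1589  0.1379]
t1 0
s0 183 [ 0.5907 -0.1667  0.1126] 86 [ 0.5448 -0.1642  0.0923]
    0.07 42 [ 0.5925 -0.1674  0.0787] 40 [ 0.5445 -0.164   0.0819]
    0.09 43 [ 0.5922 -0.1671  0.1005] 14 [ 0.545  -0.1629  0.0944]
    0.11 45 [ 0.5917 -0.1667  0.1198] 19 [ 0.5445 -0.1643  0.1233]
    0.13 53 [ 0.585  -0.1662  0.1382] 13 [ 0.5467 -0.1647  0.1339]
s1 183 [ 0.5909 -0.1669  0.1128] 86 [ 0.5447 -0.1643  0.0924]
    0.07 41 [ 0.5923 -0.1672  0.0792] 39 [ 0.5447 -0.1641  0.0804]
    0.09 45 [ 0.5922 -0.1674  0.1003] 16 [ 0.5446 -0.1632  0.0935]
    0.11 45 [ 0.5917 -0.1669  0.1209] 18 [ 0.5444 -0.1643  0.1226]
    0.13 52 [ 0.584  -0.1661  0.1381] 13 [ 0.5471 -0.1652  0.1339]
w 343 [ 0.5862 -0.1674  0.13  ] 290 [ 0.5432 -0.1646  0.1221]
    0.07 45 [ 0.5883 -0.1686  0.0809] 49 [ 0.5422 -0.1652  0.0807]
    0.09 58 [ 0.5882 -0.1683  0.1007] 61 [ 0.5426 -0.1647  0.1001]
    0.11 70 [ 0.5892 -0.1681  0.1225] 67 [ 0.5411 -0.165   0.1208]
    0.13 170 [ 0.5827 -0.1657  0.1393] 113 [ 0.5456 -0.1637  0.1379]
```

View pics/c2.png

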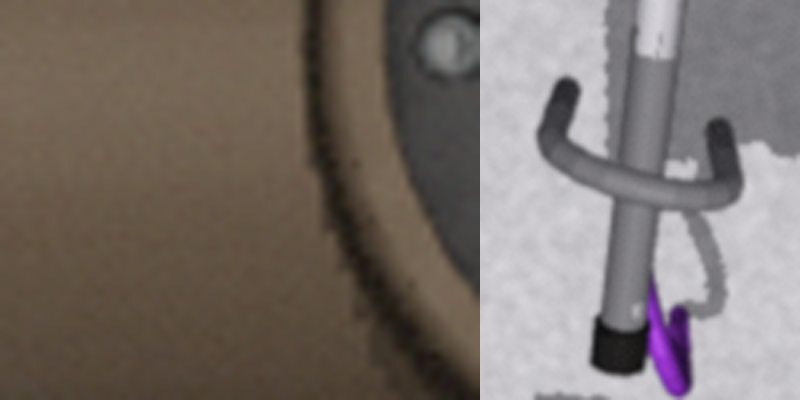

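All three depth views agree on the legs: yaw about -3.3° (my first pixel picks were off), centre about (0.565, -0.163). I'll turn, then descend.

```bash
python3 rel.py .565 -.163 .273 176.7
```

```text
p [ 0.5598 -0.1609  0.4048] rot [-3.1415 -0.     -1.3682] phi 191.6 t 1.85 w 0.08761175397562432 F [ 0.5 -0.1 -0.4] q6 0.15
offset cm [ 0.31 -0.46 13.18] turn 14.9
```

Call:
send_rows([
  {"offset": [0.3, -0.45, 0], "turn": 8},
  {"offset": [0.3, -0.45, 1], "turn": 15},
  {"offset": [0.3, -0.45, 4], "turn": 15},
  {"offset": [0.3, -0.45, 7.5], "turn": 15},
  {"offset": [0.3, -0.45, 10.5], "turn": 15},
  {"offset": [0.3, -0.45, 12.5], "turn": 15},
  {"offset": [0.3, -0.45, 13.2], "turn": 15},
  {"offset": [0.3, -0.45, 13.2], "turn": 15},
])

```text
t: 2.65
eef_pos: [0.5651, -0.1626, 0.2722]
ee_rot: [3.14, -0.0, -1.629]
force: [-0.4, -0.1, 0.2]
width: 0.0876
```

Call:
send_rows([
  {"offset": [0, 0, 0], "turn": 0},
  {"offset": [0, 0, 0], "turn": 0},
  {"offset": [0, 0, 0], "turn": 0},
  {"offset": [0, 0, 0], "turn": 0},
  {"offset": [0, 0, 0], "turn": 0},
  {"offset": [0, 0, 0], "turn": 0},
], hand=-1, squeeze=30)

```text
t: 3.25
eef_pos: [0.5657, -0.1619, 0.273]
ee_rot: [-3.141, -0.0, -1.628]
force: [0.0, -0.0, 1.7]
width: 0.055
```

Width 55 mm, so the legs are held. Lift.

Call:
send_rows([
  {"offset": [0, 0, -1], "turn": 0},
  {"offset": [0, 0, -3], "turn": 0},
  {"offset": [0, 0, -5.5], "turn": 0},
  {"offset": [0, 0, -8], "turn": 0},
  {"offset": [0, 0, -9.5], "turn": 0},
  {"offset": [0, 0, -10], "turn": 0},
  {"offset": [0, 0, -10], "turn": 0},
])

```text
t: 3.95
eef_pos: [0.5655, -0.1619, 0.3734]
ee_rot: [-3.14, 0.0, -1.629]
force: [-0.6, 0.5, -1.4]
width: 0.0552
```

```bash
python3 rel.py .567 .11 .383 188.1
python3 - <<'E'
from h import *
f=cam('wrist','w2');g=cam('scene','s2')
cv2.imwrite('pics/v2.png',np.hstack([f['frame'],g['frame']])[:,:] if 0 else np.hstack([cv2.resize(f['frame'],(400,300)),cv2.resize(g['frame'],(400,300))]))
E
```

```text
p [ 0.5655 -0.1619  0.3734] rot [-3.1402e+00  3.0000e-04 -1.6286e+00] phi 176.7 t 3.95 w 0.05522080790318095 F [-0.6  0.5 -1.4] q6 -0.11
offset cm [-27.15   1.42  -0.96] turn -11.4
```

View pics/v2.png

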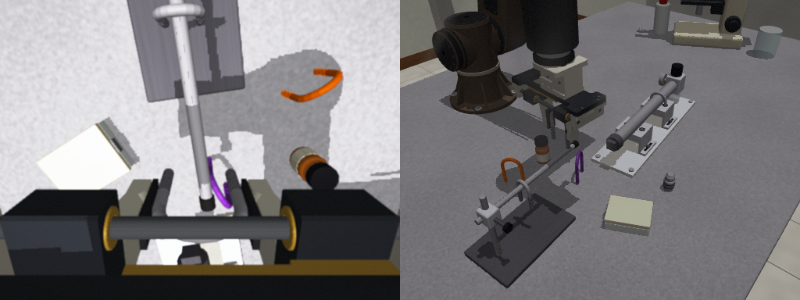

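The wide U-bolt is in hand, legs at (160,190) and (235,190) in the left picture, clear of the rod. The narrow one is still hanging at (180,10). Carry it over the saddle.

Call:
send_rows([
  {"offset": [-3, 0.1, -1], "turn": -2},
  {"offset": [-7, 0.4, -1], "turn": -4},
  {"offset": [-12, 0.7, -1], "turn": -6},
  {"offset": [-17, 1, -1], "turn": -8},
  {"offset": [-22, 1.2, -1], "turn": -10},
  {"offset": [-25.5, 1.35, -1], "turn": -11.2},
  {"offset": [-27.15, 1.4, -1], "turn": -11.2},
  {"offset": [-27.15, 1.4, -1], "turn": -11.2},
])

```text
t: 4.85
eef_pos: [0.5671, 0.1118, 0.3814]
ee_rot: [3.14, -0.001, -1.431]
force: [0.5, -1.2, -0.6]
width: 0.0548
```

```bash
python3 rel.py .567 .11 .383 188
python3 - <<'E'
from h import *
s=get_state();yaw=s['ee_rot'][2];p=s['eef_pos']
X=np.array([np.cos(yaw),np.sin(yaw)]);Y=np.array([np.sin(yaw),-np.cos(yaw)])
f=cam('wrist','w3');g=cam('scene','s3')
for nm,h in (('w',f),('s',g)):
    P=cloud(h);D=P-p
    a=D[...,:2]@X;b=D[...,:2]@Y;z=P[...,2]
    for sg in (-1,1):
        for z0,z1 in ((.165,.18),(.18,.195),(.195,.21)):
            m=(abs(a)<.015)&(sg*b>.012)&(sg*b<.033)&(z>z0)&(z<z1)
            if m.sum()>3: print(nm,sg,z0,m.sum(),'toolx %.4f [%.4f %.4f] tooly %.4f [%.4f %.4f] zmin'%(np.median(a[m]),a[m].min(),a[m].max(),np.median(b[m]),b[m].min(),b[m].max()))
    m=(abs(a)<.02)&(abs(b)<.033)&(z>.13)&(z<.2);print('tip z',z[m].min())
cv2.imwrite('pics/v3.png',np.hstack([cv2.resize(f['frame'],(400,300)),cv2.resize(g['frame'][60:240,200:440],(400,300))]))
E
```

```text
p [0.5671 0.1118 0.3814] rot [ 3.1398e+00 -5.0000e-04 -1.4308e+00] phi 188.0 t 4.85 w 0.05476365208585975 F [ 0.5 -1.2 -0.6] q6 -0.39
offset cm [ 0.18  0.03 -0.16] turn 0.0
w -1 0.165 34 toolx 0.0053 [0.0011 0.0063] tooly -0.0228 [-0.0273 -0.0195] zmin
w -1 0.18 168 toolx 0.0052 [0.0003 0.0065] tooly -0.0224 [-0.0276 -0.0193] zmin
w -1 0.195 295 toolx 0.0055 [0.0006 0.0115] tooly -0.0241 [-0.0329 -0.0192] zmin
w 1 0.165 37 toolx 0.0048 [0.0007 0.0057] tooly 0.0235 [0.0200 0.0280] zmin
w 1 0.18 166 toolx 0.0048 [0.0003 0.0059] tooly 0.0232 [0.0201 0.0281] zmin
w 1 0.195 294 toolx 0.0049 [-0.0007 0.0114] tooly 0.0248 [0.0201 0.0330] zmin
tip z 0.17576836488788325
s -1 0.165 9 toolx 0.0065 [0.0037 0.0073] tooly -0.0248 [-0.0278 -0.0221] zmin
s -1 0.18 29 toolx 0.0062 [-0.0011 0.0092] tooly -0.0263 [-0.0284 -0.0198] zmin
s -1 0.195 28 toolx 0.0077 [0.0020 0.0135] tooly -0.0252 [-0.0324 -0.0210] zmin
s 1 0.165 8 toolx 0.0057 [0.0020 0.0074] tooly 0.0224 [0.0201 0.0254] zmin
s 1 0.18 30 toolx 0.0054 [-0.0036 0.0107] tooly 0.0227 [0.0199 0.0277] zmin
s 1 0.195 39 toolx 0.0056 [0.0010 0.0111] tooly 0.0236 [0.0195 0.0313] zmin
tip z 0.1747784653460958
```

View pics/v3.png

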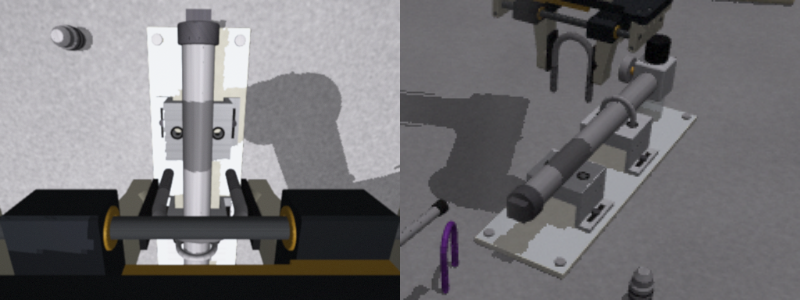

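Both holes of the saddle to fit are visible in the wrist picture, near (177,132) and (218,132). I'll fix them by dark blobs.

Run:
```python
from h import *
s=get_state();p=s['eef_pos'];yaw=s['ee_rot'][2]
X=np.array([np.cos(yaw),np.sin(yaw)]);Y=np.array([np.sin(yaw),-np.cos(yaw)])
u_c=p[:2]+.002*X+.0003*Y
for nm,wins in (('w3',((226,169),(279,169))),('t0',((172,193),(174.7,216.7)))):
    f=np.load('/tmp/%s.npy'%nm,allow_pickle=True).item();g=cv2.cvtColor(f['frame'],6);H=[]
    for (u,v) in wins:
        r=9 if nm=='w3' else 6
        u,v=int(u),int(v);c=g[v-r:v+r+1,u-r:u+r+1]
        t=(float(c.min())+float(np.percentile(c,85)))/2
        m=(c<t).astype(np.uint8);cs,_=cv2.findContours(m,cv2.RETR_EXTERNAL,2)
        cs=min([k for k in cs if len(k)>6],key=lambda k:np.hypot(*(np.array(cv2.minEnclosingCircle(k)[0])-r)))
        (x,y),R=cv2.minEnclosingCircle(cs);b=cv2.boundingRect(cs)
        P=ray(f,u-r+x,v-r+y,.067);H.append(P[:2]);print(nm,u-r+x,v-r+y,'R',R,b,P.round(4))
    H=np.array(H);d=H[0]-H[1];m=H.mean(0);print('mid',m.round(4),'sep',np.hypot(*d),'ang',np.degrees(np.arctan2(d[1],d[0])), 'd tool',((m-u_c)@X*100).round(2),((m-u_c)@Y*100).round(2))
P=cloud(np.load('/tmp/w3.npy',allow_pickle=True).item())
Q=P[(P[...,2]>.092)&(P[...,2]<.105)&(P[...,1]>0)&(P[...,1]<.09)&(abs(P[...,0]-.575)<.04)]
print(cv2.fitLine(Q[:,:2].astype(np.float32),2,0,.01,.01).ravel(),len(Q),np.percentile(Q[:,2],95))
l=cv2.fitLine(Q[:,:2].astype(np.float32),2,0,.01,.01).ravel()
print('pipe x at y=.11',l[2]+(.11-l[3])*l[0]/l[1], 'ang',np.degrees(np.arctan(l[0]/l[1])))
```

```text
w3 228.76470565795898 169.0 R 10.94902229309082 (1, 0, 18, 19) [0.5912 0.1105 0.067 ]
w3 276.25 169.0 R 10.957403182983398 (0, 0, 18, 19) [0.5481 0.1044 0.067 ]
mid [0.5696 0.1075] sep 0.043550384039885245 ang 7.9670741049841896 d tool 0.05 -0.26
t0 171.86363649368286 194.86363649368286 R 6.240795612335205 (0, 2, 13, 9) [0.586 0.114 0.067]
t0 174.23913049697876 213.36956524848938 R 6.67404842376709 (0, 0, 13, 11) [0.549  0.1077 0.067 ]
mid [0.5675 0.1108] sep 0.03757040448564493 ang 9.561800823859711 d tool -0.31 -0.09
[ 0.14446771 -0.9895095   0.57834154  0.03998192] 3937 0.1005622768664477
pipe x at y=.11 0.56811893 ang -8.306457
```

Run:
```python
from h import *
f=np.load('/tmp/w3.npy',allow_pickle=True).item()
c=f['frame'][140:200,200:305];c=cv2.convertScaleAbs(cv2.resize(c,None,fx=7,fy=7,interpolation=2),alpha=1.2)
cv2.imwrite('pics/c4.png',c)
```

```text
(no output)
```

View pics/c4.png

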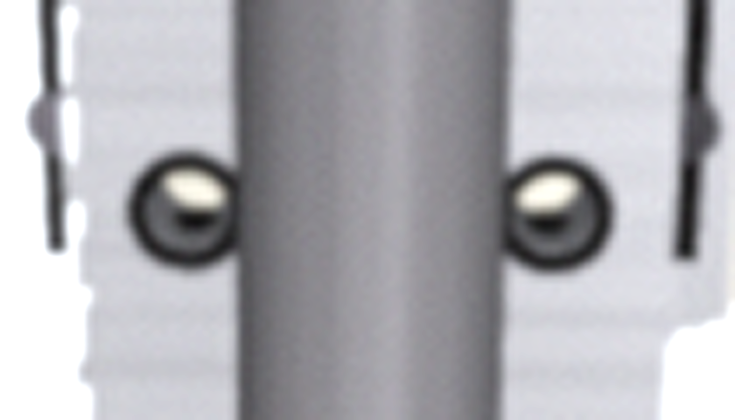

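The crop shows both hole rims clean, centred at crop (187,210) and (555,213).

Run:
```python
from h import *
f=np.load('/tmp/w3.npy',allow_pickle=True).item()
s=get_state();p=s['eef_pos'];yaw=s['ee_rot'][2]
X=np.array([np.cos(yaw),np.sin(yaw)]);Y=np.array([np.sin(yaw),-np.cos(yaw)])
H=np.array([ray(f,199.6+(x+.5)/7,139.6+(y+.5)/7,.067)[:2] for x,y in((187,210),(555,213))])
d=H[0]-H[1];m=H.mean(0);u=p[:2]+.002*X+.0003*Y
print(H,m,np.hypot(*d),np.degrees(np.arctan2(d[1],d[0])),(m-u)@X*100,(m-u)@Y*100)
```

```text
[[0.59330126 0.11141615]
 [0.54545491 0.10513136]] [0.56937809 0.10827376] 0.04825735295934716 7.483168765199741 -0.030981832447445175 -0.24162584803381817
```

Call:
send_rows([
  {"offset": [0, -0.2, 0.5], "turn": 0.5},
  {"offset": [0, -0.2, 2.5], "turn": 0.5},
  {"offset": [0, -0.2, 5], "turn": 0.5},
  {"offset": [0, -0.2, 7.5], "turn": 0.5},
  {"offset": [0, -0.2, 8.8], "turn": 0.5},
  {"offset": [0, -0.2, 9.4], "turn": 0.5},
  {"offset": [0, -0.2, 9.4], "turn": 0.5},
  {"offset": [0, -0.2, 9.4], "turn": 0.5},
])

```text
t: 5.75
eef_pos: [0.5697, 0.1101, 0.2896]
ee_rot: [-3.14, 0.0, -1.442]
force: [-0.5, 0.3, 0.3]
width: 0.0548
```

```bash
python3 rel.py .567 .11 .28 188
python3 - <<'E'
from h import *
f=cam('wrist','w5');g=cam('scene','s5')
cv2.imwrite('pics/v5.png',np.hstack([cv2.resize(f['frame'][120:340,150:350],(400,440)),cv2.resize(g['frame'][80:212,230:350],(400,440),interpolation=2)]))
E
```

```text
p [0.5697 0.1101 0.2896] rot [-3.1402e+00  2.0000e-04 -1.4420e+00] phi 187.4 t 5.75 w 0.054811758756147355 F [-0.5  0.3  0.3] q6 -0.40
offset cm [-0.02  0.27  0.96] turn -0.6
```

View pics/v5.png

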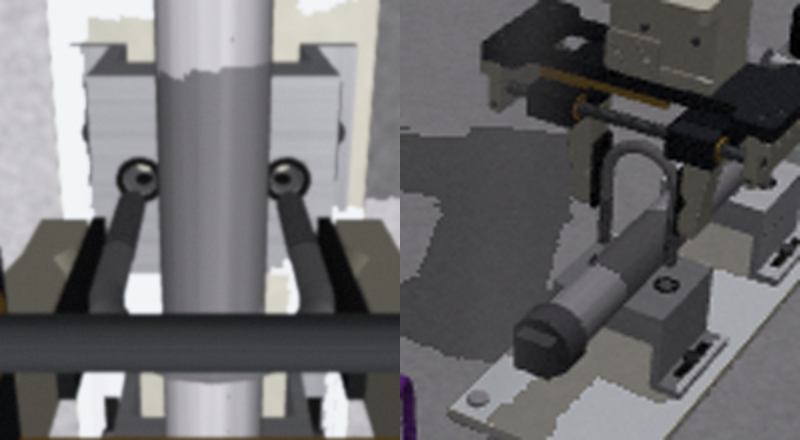

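Legs straddle the pipe. In the left picture the tips are near (132,197) and (287,197), and the holes are at (139,178) and (290,179). Now the residual by rays.

Run:
```python
from h import *
f=np.load('/tmp/w5.npy',allow_pickle=True).item()
s=get_state();p=s['eef_pos'];yaw=s['ee_rot'][2]
X=np.array([np.cos(yaw),np.sin(yaw)]);Y=np.array([np.sin(yaw),-np.cos(yaw)])
r=lambda x,y,z:(lambda d:np.array([d@X,d@Y])*100)(ray(f,150+x/2,120+y/2,z)[:2]-p[:2])
H=[r(139,179,.067),r(290,179,.067)];T=[r(131,197,.0836),r(287,197,.0836)]
print('holes',H,np.mean(H,0));print('tips',T,np.mean(T,0))
P=cloud(f);D=P-p;a=D[...,:2]@X;b=D[...,:2]@Y;z=P[...,2]
for sg in(-1,1):
    for z0 in(.082,.09,.1):
        m=(abs(a)<.015)&(sg*b>.017)&(sg*b<.033)&(z>z0)&(z<z0+.008)
        if m.any(): print(sg,z0,m.sum(),np.percentile(a[m],[2,50,98]).round(4),np.percentile(b[m],[2,50,98]).round(4))
```

```text
holes [array([ 0.19590554, -2.38200104]), array([0.19491502, 2.57200441])] [0.19541028 0.09500169]
tips [array([ 0.28164552, -2.45029004]), array([0.28084721, 2.29014992])] [ 0.28124637 -0.08007006]
-1 0.082 55 [0.0017 0.0052 0.0061] [-0.0277 -0.0232 -0.0201]
-1 0.09 88 [0.0019 0.0052 0.0062] [-0.0279 -0.0232 -0.0201]
-1 0.1 95 [0.0016 0.0053 0.0063] [-0.0279 -0.023  -0.02  ]
1 0.082 56 [0.0009 0.0047 0.0061] [0.0173 0.0224 0.0271]
1 0.09 88 [0.0015 0.0048 0.0058] [0.0194 0.0226 0.0271]
1 0.1 97 [0.0014 0.0048 0.0059] [0.0195 0.0223 0.0273]
```

Call:
send_rows([
  {"offset": [0, 0.12, 0.3], "turn": 0},
  {"offset": [0, 0.12, 0.7], "turn": 0},
  {"offset": [0, 0.12, 1.1], "turn": 0},
  {"offset": [0, 0.12, 1.4], "turn": 0},
  {"offset": [0, 0.12, 1.5], "turn": 0},
  {"offset": [0, 0.12, 1.6], "turn": 0},
  {"offset": [0, 0.12, 1.6], "turn": 0},
])

```text
t: 6.55
eef_pos: [0.568, 0.1101, 0.2725]
ee_rot: [3.141, -0.0, -1.442]
force: [-0.9, 0.2, -0.7]
width: 0.055
```

Call:
send_rows([
  {"offset": [0, 0, 0.1], "turn": 0},
  {"offset": [0, 0, 0.2], "turn": 0},
  {"offset": [0, 0, 0.2], "turn": 0},
  {"offset": [0, 0, 0.2], "turn": 0},
])

```text
t: 6.95
eef_pos: [0.568, 0.11, 0.2707]
ee_rot: [-3.142, -0.0, -1.442]
force: [0.5, -0.7, -0.4]
width: 0.055
```

No contact force with the tips at 63 mm, about 4 mm inside the holes. Continue gently.

Call:
send_rows([
  {"offset": [0, 0, 0.15], "turn": 0},
  {"offset": [0, 0, 0.3], "turn": 0},
  {"offset": [0, 0, 0.45], "turn": 0},
  {"offset": [0, 0, 0.45], "turn": 0},
])

```text
t: 7.35
eef_pos: [0.5681, 0.11, 0.266]
ee_rot: [-3.142, -0.0, -1.442]
force: [1.1, -0.3, -0.6]
width: 0.0554
```

Call:
send_rows([
  {"offset": [0, 0, 0.1], "turn": 0},
  {"offset": [0, 0, 0.2], "turn": 0},
  {"offset": [0, 0, 0.3], "turn": 0},
  {"offset": [0, 0, 0.3], "turn": 0},
])

```text
t: 7.75
eef_pos: [0.568, 0.1099, 0.2631]
ee_rot: [3.141, -0.0, -1.442]
force: [0.9, -0.2, 0.3]
width: 0.0552
```

Call:
send_rows([
  {"offset": [0, 0, 0.15], "turn": 0},
  {"offset": [0, 0, 0.3], "turn": 0},
  {"offset": [0, 0, 0.4], "turn": 0},
  {"offset": [0, 0, 0.4], "turn": 0},
])

```text
t: 8.15
eef_pos: [0.5681, 0.11, 0.2595]
ee_rot: [-3.141, 0.0, -1.442]
force: [0.1, -1.7, 1.7]
width: 0.0552
```

Run:
```python
from h import *
print(get_state()['force'])
f=cam('wrist','w6');g=cam('scene','s6')
cv2.imwrite('pics/v6.png',np.hstack([cv2.resize(f['frame'][120:340,150:350],(400,440)),cv2.resize(g['frame'][80:212,230:350],(400,440),interpolation=2)]))
```

```text
[ 0.06164721 -1.67048378  1.73781177]
```

View pics/v6.png

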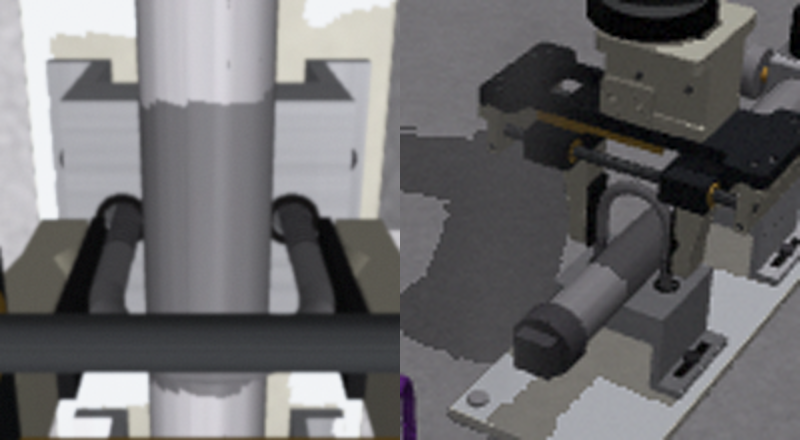

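Both legs are in the holes: left picture (122,210) and (295,212), right picture (668,287). Push a little deeper while still held.

Call:
send_rows([
  {"offset": [0, 0, 0.15], "turn": 0},
  {"offset": [0, 0, 0.3], "turn": 0},
  {"offset": [0, 0, 0.45], "turn": 0},
  {"offset": [0, 0, 0.6], "turn": 0},
  {"offset": [0, 0, 0.75], "turn": 0},
  {"offset": [0, 0, 0.75], "turn": 0},
  {"offset": [0, 0, 0.75], "turn": 0},
])

```text
t: 8.95
eef_pos: [0.568, 0.11, 0.2514]
ee_rot: [3.141, -0.0, -1.442]
force: [1.6, -2.6, -1.0]
width: 0.0554
```

Call:
send_rows([
  {"offset": [0, 0, 0], "turn": 0},
  {"offset": [0, 0, 0], "turn": 0},
  {"offset": [0, 0, 0], "turn": 0},
  {"offset": [0, 0, 0], "turn": 0},
  {"offset": [0, 0, 0], "turn": 0},
], hand=1)

```text
t: 9.45
eef_pos: [0.5679, 0.1101, 0.2516]
ee_rot: [3.142, 0.0, -1.442]
force: [-1.1, -0.0, 0.0]
width: 0.086
```

Call:
send_rows([
  {"offset": [0, 0, -1], "turn": 0},
  {"offset": [0, 0, -3], "turn": 0},
  {"offset": [0.1, 0, -6], "turn": 0},
  {"offset": [0.2, 0, -7.5], "turn": 0},
  {"offset": [0.2, 0, -8], "turn": 0},
  {"offset": [0.2, 0, -8], "turn": 0},
])

```text
t: 10.05
eef_pos: [0.5682, 0.1081, 0.3326]
ee_rot: [-3.14, 0.001, -1.442]
force: [-0.3, -0.7, 0.2]
width: 0.0879
```

Call:
send_rows([
  {"offset": [0, 0, 0], "turn": 0},
  {"offset": [0, 0, 0], "turn": 0},
  {"offset": [0, 0, 0], "turn": 0},
  {"offset": [0, 0, 0], "turn": 0},
  {"offset": [0, 0, 0], "turn": 0},
  {"offset": [0, 0, 0], "turn": 0},
  {"offset": [0, 0, 0], "turn": 0},
  {"offset": [0, 0, 0], "turn": 0},
], hand=-1)

```text
t: 10.85
eef_pos: [0.5683, 0.1081, 0.3317]
ee_rot: [-3.142, 0.0, -1.442]
force: [-0.7, -0.3, -0.3]
width: 0.0292
```

```bash
cat > u.py <<'E'
from h import *
s=get_state();p=s['eef_pos'];yaw=s['ee_rot'][2];print(s['t'],p.round(4),s['width'],s['force'].round(1))
X=np.array([np.cos(yaw),np.sin(yaw)]);Y=np.array([np.sin(yaw),-np.cos(yaw)])
for n in ('wrist','scene'):
    f=cam(n);P=cloud(f);D=P-np.array([.568,.11,0]);a=D[...,:2]@X;b=D[...,:2]@Y;z=P[...,2]
    m=(abs(a)<.03)&(abs(b)<.035)&(z>.1025)&(z<.14);print(n,m.sum())
    if m.sum()>10:
        q=P[m];print(' top z',np.sort(z[m])[-8:].round(4),cv2.minAreaRect(q[:,:2].astype(np.float32)))
        for k in(-1,0,1):
            mm=m&(abs(b-k*.018)<.006);print('  b',k,mm.sum(),'a',np.percentile(a[mm],[5,50,95]).round(4) if mm.any() else '', z[mm].max() if mm.any() else '')
E
python3 u.py
```

```text
10.85 [0.5683 0.1081 0.3317] 0.029184553113428924 [-0.7 -0.3 -0.3]
wrist 1062
 top z [0.1261 0.1261 0.1261 0.1261 0.1262 0.1263 0.1265 0.1268] ((0.5681642889976501, 0.10800249874591827), (0.05326617509126663, 0.008042804896831512), 7.240655422210693)
  b -1 243 a [-0.0004  0.0039  0.0057] 0.1229332351846952
  b 0 258 a [-0.001   0.0032  0.0056] 0.12683275047336198
  b 1 250 a [-0.0005  0.0037  0.0056] 0.12311533579324607
scene 113
 top z [0.1252 0.1252 0.1255 0.1256 0.1259 0.1262 0.1265 0.1269] ((0.5698228478431702, 0.10582452267408371), (0.053725771605968475, 0.009126446209847927), 7.76428747177124)
  b -1 32 a [0.0001 0.0047 0.0061] 0.12358872281273603
  b 0 24 a [0.001  0.0044 0.0072] 0.12688117742837296
  b 1 25 a [0.0003 0.0046 0.0065] 0.12189570916817516
```

Crown top at 126.5 mm, square (7.3° against 7.5–8.3° for the pipe), centred at (0.568,0.108) right under the tool. Close fully and press.

Call:
send_rows([
  {"offset": [0, 0, 0], "turn": 0},
  {"offset": [0, 0, 0], "turn": 0},
  {"offset": [0, 0, 0], "turn": 0},
  {"offset": [0, 0, 0.5], "turn": 0},
  {"offset": [0, 0, 1], "turn": 0},
  {"offset": [0, 0, 1.6], "turn": 0},
  {"offset": [0, 0, 2.2], "turn": 0},
  {"offset": [0, 0, 2.5], "turn": 0},
])

```text
t: 11.75
eef_pos: [0.568, 0.108, 0.3056]
ee_rot: [3.14, -0.0, -1.442]
force: [0.1, 0.4, -0.0]
width: 0.0003
```

Call:
send_rows([
  {"offset": [0, 0, 0.1], "turn": 0},
  {"offset": [0, 0, 0.2], "turn": 0},
  {"offset": [0, 0, 0.3], "turn": 0},
  {"offset": [0, 0, 0.4], "turn": 0},
  {"offset": [0, 0, 0.5], "turn": 0},
  {"offset": [0, 0, 0.6], "turn": 0},
  {"offset": [0, 0, 0.6], "turn": 0},
])

```text
t: 12.45
eef_pos: [0.5689, 0.1083, 0.3019]
ee_rot: [-3.139, 0.001, -1.441]
force: [0.2, -0.4, 4.4]
width: 0.0003
```

Contact, 4 N. Press on slowly.

Call:
send_rows([
  {"offset": [0, 0, 0.15], "turn": 0},
  {"offset": [0, 0, 0.3], "turn": 0},
  {"offset": [0, 0, 0.45], "turn": 0},
  {"offset": [0, 0, 0.6], "turn": 0},
  {"offset": [0, 0, 0.75], "turn": 0},
  {"offset": [0, 0, 0.9], "turn": 0},
  {"offset": [0, 0, 0.9], "turn": 0},
])

```text
t: 13.15
eef_pos: [0.5687, 0.1082, 0.2924]
ee_rot: [-3.14, 0.0, -1.442]
force: [0.8, 0.0, 2.5]
width: 0.0003
```

Call:
send_rows([
  {"offset": [0, 0, 0.15], "turn": 0},
  {"offset": [0, 0, 0.3], "turn": 0},
  {"offset": [0, 0, 0.4], "turn": 0},
  {"offset": [0, 0, 0.5], "turn": 0},
  {"offset": [0, 0, 0.6], "turn": 0},
  {"offset": [0, 0, 0.6], "turn": 0},
])

```text
t: 13.75
eef_pos: [0.5687, 0.1082, 0.2863]
ee_rot: [-3.14, 0.0, -1.441]
force: [0.8, 0.3, 4.0]
width: 0.0005
```

Call:
send_rows([
  {"offset": [0, 0, 0.1], "turn": 0},
  {"offset": [0, 0, 0.2], "turn": 0},
  {"offset": [0, 0, 0.25], "turn": 0},
  {"offset": [0, 0, 0.25], "turn": 0},
])

```text
t: 14.15
eef_pos: [0.5686, 0.1082, 0.2841]
ee_rot: [-3.14, 0.0, -1.441]
force: [-0.6, 0.6, 7.6]
width: 0.0001
```

Call:
send_rows([
  {"offset": [0, 0, 0.05], "turn": 0},
  {"offset": [0, 0, 0.1], "turn": 0},
  {"offset": [0, 0, 0.1], "turn": 0},
  {"offset": [0, 0, 0.1], "turn": 0},
])

```text
t: 14.55
eef_pos: [0.5686, 0.1081, 0.2839]
ee_rot: [-3.14, 0.0, -1.441]
force: [-3.6, -0.3, 14.0]
width: 0.0007
```

It stopped at tip height 106 mm with the force rising to 14 N, so the crown is on the pipe. Retreat and check.

Call:
send_rows([
  {"offset": [0, 0, 0.05], "turn": 0},
  {"offset": [0, 0, 0.05], "turn": 0},
  {"offset": [0, 0, -1], "turn": 0},
  {"offset": [0, 0, -4], "turn": 0},
  {"offset": [0, 0, -8], "turn": 0},
  {"offset": [0, 0, -10], "turn": 0},
  {"offset": [0, 0, -10], "turn": 0},
  {"offset": [0, 0, -10], "turn": 0},
])

```text
t: 15.35
eef_pos: [0.5679, 0.108, 0.3821]
ee_rot: [3.141, 0.001, -1.442]
force: [-0.5, 0.2, -0.4]
width: 0.0005
```

```bash
sed -i 's/z>.1025/z>.1005/' u.py; python3 u.py
python3 - <<'E'
from h import *
f=cam('wrist','w9');g=cam('scene','s9')
cv2.imwrite('pics/v9.png',np.hstack([cv2.resize(f['frame'],(400,300)),cv2.resize(g['frame'][80:230,140:340],(400,300),interpolation=2)]))
E
```

```text
15.35 [0.5679 0.108  0.3821] 0.0005067620493798658 [-0.5  0.2 -0.4]
wrist 321
 top z [0.1059 0.106  0.106  0.106  0.1062 0.1064 0.1065 0.1065] ((0.5683944821357727, 0.10828990489244461), (0.032160114496946335, 0.007993738166987896), 7.857246398925781)
  b -1 30 a [-0.0007  0.0022  0.0048] 0.10317375385027566
  b 0 147 a [-0.0018  0.0025  0.0053] 0.10650876749014204
  b 1 22 a [-0.0009  0.0023  0.0043] 0.10299180991596119
scene 41
 top z [0.1043 0.1048 0.105  0.1053 0.1057 0.1061 0.1071 0.1073] ((0.5695294737815857, 0.1074618324637413), (0.03451569005846977, 0.00854676403105259), 6.763370513916016)
  b -1 6 a [0.0015 0.0045 0.0065] 0.1029148596900239
  b 0 20 a [0.0013 0.0039 0.0056] 0.10733071189371557
  b 1 3 a [0.0055 0.006  0.0067] 0.10153685069675467
```

View pics/v9.png

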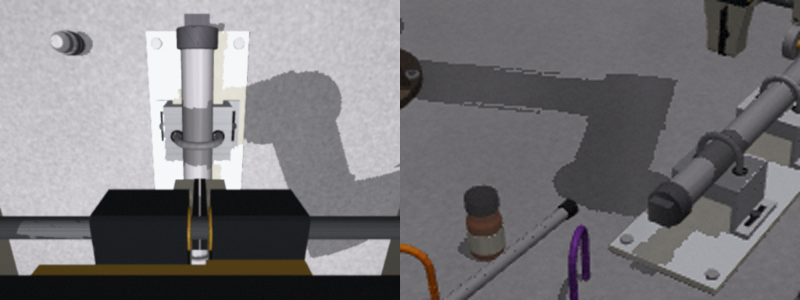

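The crown sits on the pipe at (200,143) in the left picture, and the arm is clear. Its top is at about 106.2 mm, which puts the origin near 98.2 mm. It is square to the pipe, and nothing nearby was disturbed. Handing in.

```bash
python3 -c "
from station import *
print(job_done())"
```

```text
the job is handed in; nothing more can be done
None
```

The wide U-bolt is fitted on the clamp nearer the capped end, and the job was handed in at about 15.5 s. I took it off the rod, lowered both legs into the saddle's holes, let go, and pressed the crown home with the fingers shut.

**Last checks (wrist camera):**
- **Seating:** the crown's top is at about 106.2 mm, so its origin is near 98.2 mm against the 100.5 mm limit. The press stopped there, with the force rising to 14 N.
- **Square and centred:** its yaw is 7.9°, against 7.5–8.3° for the pipe. It sits within about 1 mm of the pipe's middle line.
- **Clear:** the gripper is 10 cm above, touching nothing. The last views show the bottle and objective standing. The narrow U-bolt and slide box were last seen in place after the lift, and I did not go near them after that.

**What disagreed:**
- My first yaw estimate for the hanging U-bolt, from hand-picked pixels (+12°), was wrong. Three depth views gave -3.3°, which I used.
- The dark-blob search for the holes failed because the pipe's shadow got in, so I read the hole rims from a crop.
- The top and wrist cameras differed by about 2 mm on the holes, and I corrected for that close up.
- The bushes resisted with only about 2–5 N, less than the 5–10 N stated.
- I did not measure how far the saddle stands from mid travel. The only limit I have there is the ±15 mm travel given in the task.

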